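# Lock the bench supply off

## Robot

A 6-joint arm with a two-finger parallel gripper is mounted at the origin on the work surface. World frame = base frame: x ahead of the robot, y to its left, z up, the work surface at z = 0. Lengths are in mm, angles in rad, forces in N, time in s.
With the tool pointing down it reaches from about 275 to 750 mm from the base axis. Payload 10.2 kg.
Tool frame: the origin (TCP) lies between the finger pads; the fingertips stand 8 mm ahead of it and the grasp point (between the pads) lies 11 mm behind it; z points along the fingers, y is the line along which they close (so a half turn about z gives the same grasp; the last joint's range is limited). The gripper opens to 88 mm and grips with 3 to 60 N. Pads are 18 mm wide; open, the fingers measure 123 mm over their backs; the gripper's body (75 mm by 187 mm) begins 45 mm behind the grasp point.
Start: joints at [-1.489, 0.313, 1.498, -0, 1.331, -0.223], TCP at [157.541, -500.811, 246.72] pointing down, gripper open.
Joint ranges: [-2.94, 2.94], [-0.97, 2.17], [0.19, 2.56], [-1.23, 4.37], [0.02, 3.11], [-2.88, 2.88]. Speed limits (rad/s): [2.39, 2.39, 3.01, 3.14, 3.14, 3.14].

## Interface

Orientations are given as a unit quaternion [x, y, z, w].
In Python, from workcell import * gives the robot as it stands. Calls block until the motion is done:
- movep(position, orientation): joint-space move of the TCP to a pose.
- movel(position, ori=None, max_speed=150): straight line of the TCP; ori=None keeps the orientation; max_speed is the mean speed in mm/s.
- set_joints(angles): joint-space move.
- grip(opening): finger opening in mm; the grip force is fixed at half the most; returns when the fingers have stopped.
- pause(seconds).
- ik(position, orientation): joint angles nearest the present ones, or None.
- get_state(): the state.
- get_image(name): name is "side" or "top" or "wrist"; returns a dict with "img" (400x640x3 uint8, red, green, blue), "fx", "fy", "cx", "cy" (pixels), "R" (3x3) and "t" (3): a world point X has camera coordinates R X + t; the wrist camera has in their place "tool_from_camera" (4x4, takes a point from camera to tool coordinates, whose origin is the TCP and whose axes are the flange's). Camera axes: x right, y down, z forward; pixel columns grow to the right and rows downward; lengths in mm; the calibration is good to about 2 mm. A picture is of the moment at which its call begins: read the wrist's pose just before it. There is no depth.
A pose or a line that the arm cannot do raises MotionError and nothing moves.
- close_job(): hands the job in; it is judged then, once.
The state is a dict: "t": time; "joints": joint angles; "qvel": joint speeds; "tau": joint torques, N m; "position": TCP position; "tool_rot": TCP orientation; "force": force on the tool from outside, world axes, zero at the start; "wrist_torque": the same for the moment, N m; "finger_gap": finger opening in mm; "grip_force": force on a finger pad.
Only numpy, scipy, OpenCV 4.12 (cv2) and the standard library are available. Lean on these libraries where they do the work, as an engineer would, in place of code of your own. Each camera call takes 0.05 s, during which the arm holds its last target. There are 200 camera calls.

## Task

Lock the bench supply off at its changeover switch before the set is worked on: with the fingertips, push the lever's knob round until the slot in the locking disc lines up with the locking bar, then push the bar by its thumb plate straight through the disc and the keeper, fully home against its stop, and draw the hand clear. Push gently, without forcing the switch, and leave everything else on the bench and on the case as it lies.

Things in the scene. Friction and masses are not known exactly. Their poses are not given: they have to be found in the camera images.
- isolator: the supply's changeover switch: a grey steel case screwed down flat on the bench, 200 (x) x 300 (y) x 60 mm high, all controls on its top: a slotted steel disc with a black lever, and on its right (case's -y) a steel locking bar pointing at it. Origin: centre of the underside, z up, y the way the bar is pushed home. A lipped guide holds the bar: 24 mm wide, top 14.5 mm above the case
- disc_axis (a point): where the disc's upright axis meets the case's top: x = 0, y = +50 mm, z = 60 mm in the case's frame. The locking disc is 72 mm across, its top 14 mm above this point, with one slot 16 mm wide straight across it (edges barely broken)
- disc (a joint): angle of disc and lever, rad. 0 (off): slot in line with the bar, lever pointing to the case's -x. Positive: lever turned from there to the case's +y (clockwise from above). Knob, from the axis in the case's frame: 70 mm x (-cos, sin). Limits -1.5 and 1.5, no stop or click at 0; starts between 0.55 and 1.4. Stiff (0.25 N m, 3.6 N at the knob), stays where left
- knob (a point): middle of the upright round black knob at the end of the disc's lever: 20 mm across, from 27 to 58 mm above the case's top, 70 mm from the disc's axis. The lever below it is 20 mm wide, its top 27 mm above the case; it passes over the keeper and the guide
- bar (a joint): how far the captive locking bar has been slid from its drawn position towards the case's +y, m: starts between 0 and 0.010, nose short of the disc; hard stop at 0.112 (home). 2 N slides it, it stays where left. The disc blocks it if the slot is more than about 0.15 rad out of line; within that the tapered nose centres the disc
- nose (a point): tip of the bar's nose, 8.5 mm above the case's top: 50 mm on the -y side of the disc's axis when the bar reads 0, 62 mm on the +y side when home. The bar is 12 mm wide, 7 mm thick, the nose tapered to 8 mm over its last 10 mm
- keeper (a point): middle of the top of the keeper, a small fixed steel bridge on the far side of the disc, which the nose passes under: 26 mm wide, 10 mm long, top 17 mm above the case, 47 mm on the +y side of the disc's axis
- thumb (a point): middle of the outer (-y) face of the bar's upturned thumb plate, the face to push, 30 mm above the case's top. The plate is 26 mm wide, 5 mm thick, from 16 to 43 mm above the case's top; this face is 170.5 mm on the -y side of the disc's axis when the bar reads 0
- padlock: a small brass padlock lying flat on the switch case, 42 mm wide, 20 mm thick; origin under its body's centre; not part of the job
- fusebox: a small flat plastic box of fuses lying on the switch case, 36 x 52 x 18 mm; origin under its centre; not part of the job
- screwdriver: a black-handled screwdriver lying on the bench in front of the case, 190 mm long; origin under its middle; not part of the job
- solder: a reel of solder standing on its flange to the right of the case, 60 mm across, 44 mm high; origin under its centre; not part of the job
- spray: a spray can of contact cleaner standing behind the case, 52 mm across, 165 mm high; origin under its centre; not part of the job
- multimeter: a hand multimeter lying on its back to the left of the case, 160 x 80 x 32 mm; origin under its centre; not part of the job
- remote: a remote control lying in front of the case, to the left, 170 x 46 x 18 mm; origin under its centre; not part of the job
- mug: a blue mug standing behind the case, to the right, 80 mm across, 95 mm high; origin under its centre; not part of the job

How it is judged (in metres and radians):
On the way, in this order (a step that is already met when the one before it is completed fails the run):
1. the disc's slot is turned into line with the bar (value of joint disc between -0.13 and 0.13 rad), for 0.1 s.
2. the bar is pushed through the disc and the keeper, home (value of joint bar above 0.106 m), for 0.2 s.
At the end, for the whole second after the job is handed in: the locking bar stands home, at most 6 mm short of its stop, through the slot of the disc, which lies in line within 0.12 rad; both at rest (value of joint bar above 0.106 m and value of joint disc between -0.12 and 0.12 rad and velocity of joint bar between -0.005 and 0.005 m/s and velocity of joint disc between -0.05 and 0.05 rad/s); the robot touches nothing.
It fails at once if the switch is forced: pressed or squeezed with more than 60 N (contact force between any of the fingers, the arm and isolator above 60 N).
It fails at once if something else on the bench or the case is shifted, lifted or knocked over (moved by more than 20 mm) (distance of any of padlock, fusebox, screwdriver, solder, spray, multimeter, remote, mug from where it was at the start of the episode above 0.02 m).
It also fails if it takes over 64 s, if anything falls off the work surface, if the arm or the gripper's body presses on something with over 40 N, if the wrist force passes 120 N, or if a joint passes its speed limit or range.

## Working session

There is one attempt and no reset: what is moved stays moved. The work goes in short steps, each a Python script; the robot and the scene stay as the last script left them, time stands still between calls to the robot, and variables do not carry over. Pictures are saved under pics/ and viewed, at most 10 in all, crops included, and the job is handed in when it is done.

```bash
mkdir -p pics; ls
python3 - <<'E'
from workcell import *
import cv2,numpy as np
np.set_printoptions(precision=4,suppress=True)
for n in("top","side"):
    d=get_image(n);cv2.imwrite(f"pics/{n}0.png",d["img"][:,:,::-1])
    print(n,d["fx"],d["fy"],d["cx"],d["cy"],np.array(d["R"]).tolist(),d["t"])
s=get_state();print(s["t"],s["position"],s["tool_rot"],s["force"])
E
```

```text
pics
top 453.8772862933244 453.8772862933244 323.3980077887849 194.38266227861774 [[-0.021069209408092992, -0.9995777658449391, -0.020009458847214424], [-0.9978735634115296, 0.0222595973943817, -0.06126060535300515], [0.061680141531083844, 0.018676197479157202, -0.9979212192294665]] [ 55.4    594.1323 908.7992]
side 414.8227270993153 414.8227270993153 318.44404637525565 201.96134362293358 [[0.9672783451951903, -0.25323963067244926, -0.015565743584428044], [-0.16487859507721142, -0.5807723472189618, -0.7971941605350249], [0.1928410013503861, 0.7736751063351202, -0.6035223094762292]] [-559.7983  197.1849  832.1962]
0.1 [ 157.5098 -500.6112  246.2417] [ 0.9884  0.1518  0.     -0.0005] [0.4096 0.7177 0.0235]
```

View pics/top0.png

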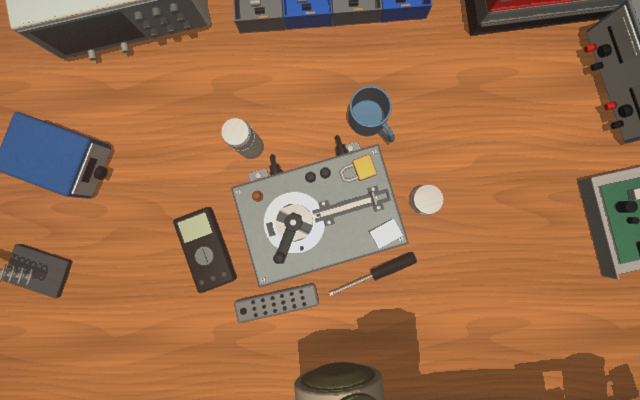

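View pics/side0.png

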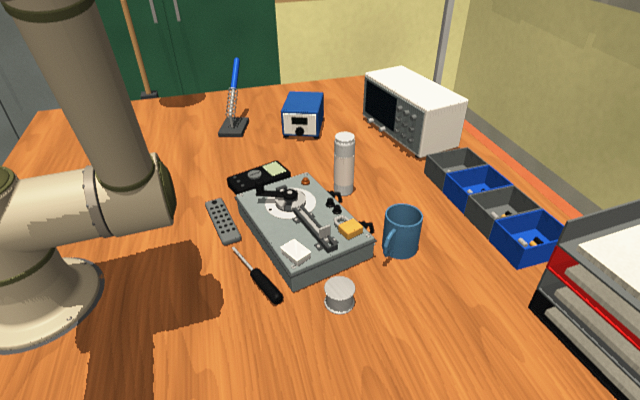

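The top view shows the case with corners at about (232,187), (379,146), (408,242) and (261,286). The disc is near (293,222), the knob near (280,258), and the thumb plate near (380,197). I'll get a coarse fix from these, then take a closer look with the wrist camera.

```bash
cat > h.py <<'E'
from workcell import *
import cv2,numpy as np
from scipy.spatial.transform import Rotation as Ro
np.set_printoptions(precision=3,suppress=True)
def ray(d,px,z):
    px=np.atleast_2d(px).astype(float);R=np.array(d["R"]);t=np.array(d["t"])
    v=np.c_[(px[:,0]-d["cx"])/d["fx"],(px[:,1]-d["cy"])/d["fy"],np.ones(len(px))]@R
    c=-R.T@t
    return c+v*((z-c[2])/v[:,2])[:,None]
def wrist():
    s=get_state();d=get_image("wrist")
    T=np.eye(4);T[:3,:3]=Ro.from_quat(s["tool_rot"]).as_matrix();T[:3,3]=s["position"]
    M=np.linalg.inv(T@np.array(d["tool_from_camera"]));d["R"]=M[:3,:3];d["t"]=M[:3,3];return d
def quat(yaw): # tool down, tool y axis at world angle yaw
    y=np.array([np.cos(yaw),np.sin(yaw),0]);z=np.array([0,0,-1.]);x=np.cross(y,z)
    return Ro.from_matrix(np.c_[x,y,z]).as_quat()
E
python3 - <<'E'
from h import *
d=get_image("top")
print(ray(d,[[232,187],[379,146],[408,242],[261,286]],60))
print(ray(d,[[293,222]],74),ray(d,[[280,258]],118),ray(d,[[380,197]],90))
w=wrist();print(w["tool_from_camera"],w["fx"])
s=get_state();print(Ro.from_quat(s["tool_rot"]).as_matrix())
for p in([460,-40,380],[420,-60,380],[380,-60,400],[400,-30,350]):
  for yaw in np.radians([-160,-110,-70,-20,20,70,110,160]):
    q=ik(p,quat(yaw)); 
    if q is not None: print(p,np.degrees(yaw),np.array(q))
E
```

```text
[[ 611.159  220.787   60.   ]
 [ 685.233  -69.283   60.   ]
 [ 496.803 -119.851   60.   ]
 [ 417.855  166.144   60.   ]]
[[540.046 100.861  74.   ]] [[475.32  121.733 118.   ]] [[583.485 -65.192  90.   ]]
[[  -0.      -0.956   -0.294   75.428]
 [   1.      -0.       0.      -0.688]
 [  -0.      -0.294    0.956 -137.803]
 [   0.       0.       0.       1.   ]] 351.38327300468035
[[ 0.954  0.3   -0.   ]
 [ 0.3   -0.954  0.001]
 [ 0.    -0.001 -1.   ]]
[460, -40, 380] -160.0 [-0.341  0.109  1.408 -0.     1.624  2.451]
[460, -40, 380] -110.0 [-0.341  0.109  1.408 -0.     1.624  1.579]
[460, -40, 380] -70.0 [-0.341  0.109  1.408 -0.     1.624  0.88 ]
[460, -40, 380] -20.0 [-0.341  0.109  1.408 -0.     1.624  0.008]
[460, -40, 380] 20.0 [-0.341  0.109  1.408 -0.     1.624 -0.69 ]
[460, -40, 380] 70.0 [-0.341  0.109  1.408 -0.     1.624 -1.563]
[460, -40, 380] 110.0 [-0.341  0.109  1.408 -0.     1.624 -2.261]
[420, -60, 380] -160.0 [-0.42   0.021  1.503 -0.     1.618  2.373]
[420, -60, 380] -110.0 [-0.42   0.021  1.503 -0.     1.618  1.5  ]
[420, -60, 380] -70.0 [-0.42   0.021  1.503 -0.   
[... 501 characters left out ...]
-0.464 -0.075  1.545 -0.     1.671 -0.115]
[380, -60, 400] 20.0 [-0.464 -0.075  1.545 -0.     1.671 -0.813]
[380, -60, 400] 70.0 [-0.464 -0.075  1.545 -0.     1.671 -1.685]
[380, -60, 400] 110.0 [-0.464 -0.075  1.545 -0.     1.671 -2.384]
[400, -30, 350] -160.0 [-0.369 -0.028  1.627 -0.     1.543  2.424]
[400, -30, 350] -110.0 [-0.369 -0.028  1.627 -0.     1.543  1.551]
[400, -30, 350] -70.0 [-0.369 -0.028  1.627 -0.     1.543  0.853]
[400, -30, 350] -20.0 [-0.369 -0.028  1.627 -0.     1.543 -0.02 ]
[400, -30, 350] 20.0 [-0.369 -0.028  1.627 -0.     1.543 -0.718]
[400, -30, 350] 70.0 [-0.369 -0.028  1.627 -0.     1.543 -1.591]
[400, -30, 350] 110.0 [-0.369 -0.028  1.627 -0.     1.543 -2.289]
```

Run:
```python
from h import *
grip(40)
c=np.array([553,50]);ex=np.array([.969,.247])
p=c-15*ex
movep([p[0],p[1],260],quat(np.radians(-75.7)))
pause(.3)
d=wrist();np.savez("w1.npz",**{k:d[k] for k in("R","t","fx","fy","cx","cy","img")})
cv2.imwrite("pics/w1.png",d["img"][:,:,::-1]);s=get_state();print(s["t"],s["position"],s["force"])
```

```text
3.7583 [538.48   46.124 259.98 ] [-0.11  -1.038 -0.459]
```

View pics/w1.png

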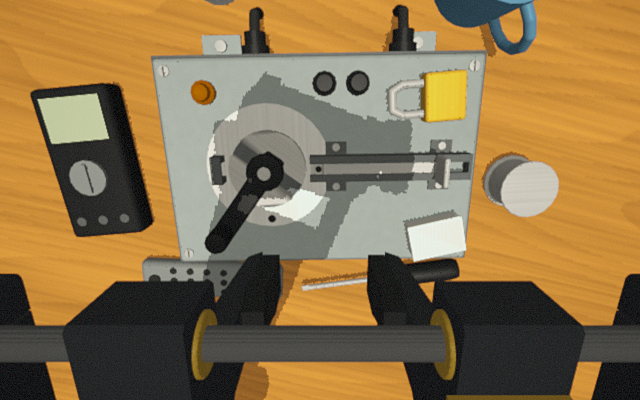

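The case corners are near (152,57), (486,52), (468,258) and (180,262). The hub is near (264,173), the knob near (216,243), the keeper near (217,170), and the thumb plate near (445,172). I'll enlarge this crop for exact pixels.

Run:
```python
import cv2
i=cv2.imread("pics/w1.png")[45:270,145:495]
cv2.imwrite("pics/w1z.png",cv2.resize(i,None,fx=2.28,fy=2.28,interpolation=cv2.INTER_CUBIC))
```

```text
(no output)
```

View pics/w1z.png

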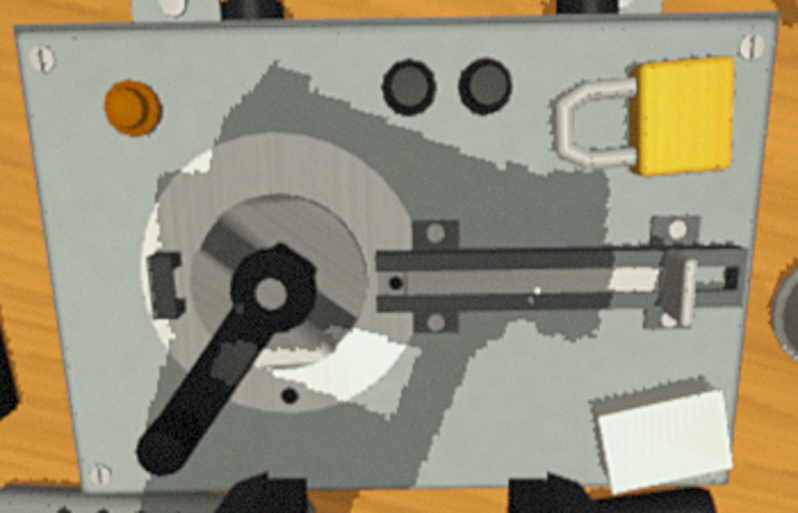

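Run:
```python
from h import *
d=np.load("w1.npz")
u=lambda a:np.array(a,float)/2.28+[145,45]
f=lambda a,z:ray(d,u(a),z)[:,:2]
C=f([[15,27],[778,15],[727,488],[82,493]],60);print(C)
l=[C[1]-C[0],C[2]-C[3],C[0]-C[3],C[1]-C[2]];print([np.linalg.norm(v) for v in l])
print("yaw from edges deg",[np.degrees(np.arctan2(v[1],v[0])) for v in(-l[0],-l[1],l[2],l[3])])
g=f([[378,281],[743,277]],74.5);v=g[0]-g[1];yaw=np.degrees(np.arctan2(v[1],v[0]));print("guide",g,yaw-90)
ring=f([[277,272]],60);disc=f([[279,284]],74);print("ring",ring,"disc",disc)
th=np.radians(yaw-90);ex=np.array([np.cos(th),np.sin(th)]);ey=np.array([-ex[1],ex[0]])
for n,p in(("cornersmid",C.mean(0)),("ring",ring[0]-50*ey),("disc",disc[0]-50*ey)):print(n,"centre",p)
ax=ring[0]
k=f([[162,450]],118)[0]-ax;print("knob",k@ex,k@ey,np.arctan2(k@ey,-k@ex),np.hypot(*k))
t=f([[695,292]],103)[0]-ax;print("thumb",t@ex,t@ey)
gg=g-ax;print("guide rel",gg@ex,gg@ey)
h=f([[271,293]],100)[0]-ax;print("hub@100",h@ex,h@ey)
```

```text
[[ 609.271  221.948]
 [ 686.522  -64.549]
 [ 492.612 -117.799]
 [ 416.767  170.569]]
[np.float64(296.72871598561323), np.float64(298.17559379233734), np.float64(199.2420052657428), np.float64(201.08881873025842)]
yaw from edges deg [np.float64(105.09042705635427), np.float64(104.73583917205644), np.float64(14.943564485377784), np.float64(15.355543023552327)]
guide [[549.634  61.431]
 [587.857 -82.334]] 14.888905594683308
ring [[540.054 103.766]] disc [[538.36  100.386]]
cornersmid centre [551.293  52.542]
ring centre [552.901  55.444]
disc centre [551.207  52.065]
knob -56.91608613044988 37.734798428116186 0.5854529281165997 68.28876827721633
thumb -1.7376223534175779 -162.7941565347885
guide rel [-1.62 -1.62] [ -43.375 -192.134]
hub@100 -0.9657668356686216 -3.8451189142416333
```

```bash
cat >> h.py <<'E'
YAW=np.radians(15.0);EX=np.array([np.cos(YAW),np.sin(YAW)]);EY=np.array([-EX[1],EX[0]])
C0=np.array([551.2,52.3]);AX=C0+50*EY
def knobpose(a,s,z):
    p=np.array([-70*np.cos(a),70*np.sin(a)])-s*np.array([np.sin(a),np.cos(a)])
    w=AX+p[0]*EX+p[1]*EY
    return [w[0],w[1],z],quat(YAW-np.pi/2-a)
E
python3 - <<'E'
from h import *
a0=.625
movep(*knobpose(a0,0,200)); movel(knobpose(a0,0,200)[0][:2]+[103],max_speed=80)
s=get_state();print(s["t"],s["finger_gap"],s["force"],s["position"])
for a in np.linspace(a0,0,9):
    p,q=knobpose(a,s["finger_gap"]/2-10,103);movel(p,q,max_speed=40)
    f=np.array(get_state()["force"]);print(round(a,3),f)
    if np.linalg.norm(f)>30:break
p,q=knobpose(a,0,103);movel(p,q,max_speed=50);movel(p[:2]+[200],max_speed=100)
w=AX-90*EX-100*EY
movep([w[0]+60*EX[0],w[1]+60*EX[1],260],quat(YAW-np.pi/2));pause(.3)
d=wrist();np.savez("w2.npz",**{k:d[k] for k in("R","t","fx","fy","cx","cy","img")})
cv2.imwrite("pics/w2.png",cv2.resize(d["img"][30:280,60:440,::-1],None,fx=2.1,fy=2.1,interpolation=cv2.INTER_CUBIC));print(get_state()["t"])
E
```

```text
5.8833 40.437075173680974 [0.203 0.667 0.597] [473.064 125.481 103.419]
0.625 [-1.045  0.88   0.026]
0.547 [-0.294 -0.31  -0.087]
0.469 [0.806 0.574 0.064]
0.391 [ 0.302  0.754 -0.172]
0.312 [ 1.126  0.53  -0.655]
0.234 [ 0.391 -0.151  0.238]
0.156 [-0.133  1.242 -0.809]
0.078 [ 0.201  0.242 -0.217]
0.0 [0.236 0.206 0.343]
11.0083
```

View pics/w2.png

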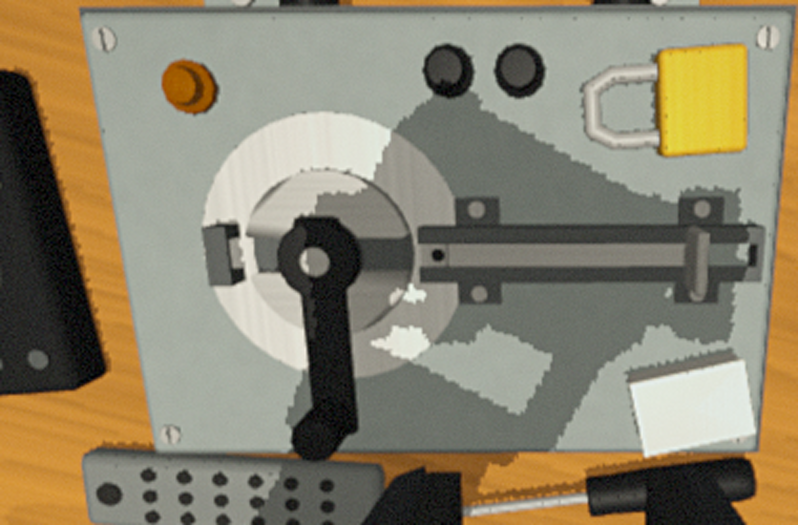

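The slot now lies level with the bar: its ends are near (252,255) and (411,254) in the crop, and the guide centreline runs from (420,255) to (757,252). Next I push the bar with closed fingertips.

Run:
```python
from h import *
grip(0)
q=quat(YAW)
P=lambda y,z:[*(AX+y*EY),z]
movep(P(-196,180),q);movel(P(-196,90),max_speed=80)
pause(.2);f0=np.array(get_state()["force"]);print("f0",f0)
y=-196;log=[]
while y<-60:
    y+=2 if y<-76 else 1
    movel(P(y,90),max_speed=30)
    s=get_state();f=(np.array(s["force"])-f0)[:2];fy=-f@EY
    yy=(np.array(s["position"])[:2]-AX)@EY;log.append((y,yy,fy,f@EX))
    if fy>14:break
print(np.array(log)[::6],log[-6:],s["t"],s["finger_gap"])
```

```text
f0 [-0.72   0.226 -0.328]
[[-194.    -193.838    0.598    0.989]
 [-182.    -181.881    0.148    1.038]
 [-170.    -169.994    0.362    1.092]
 [-158.    -157.824    0.265   -0.09 ]
 [-146.    -145.792    0.337    0.044]
 [-134.    -133.801    1.066    0.646]
 [-122.    -121.775   -0.114   -0.77 ]
 [-110.    -109.809    1.13    -0.187]
 [ -98.     -97.791    0.676   -0.343]
 [ -86.     -85.813    0.134   -0.441]
 [ -75.     -74.946    1.249   -0.028]
 [ -69.     -68.886    2.175   -0.605]] [(-71, np.float64(-70.88493770045766), np.float64(1.3090004864072076), np.float64(-0.8872135793925331)), (-70, np.float64(-69.89934285343077), np.float64(2.182047936505458), np.float64(-0.20099535970758298)), (-69, np.float64(-68.8855348801434), np.float64(2.174606156450695), np.float64(-0.6053472660064232)), (-68, np.float64(-68.75933123311252), np.float64(6.4820686564577), np.float64(-1.0040771957704684)), (-67, np.float64(-68.69631246883976), np.float64(11.484693288249495), np.float64(-0.8235248563896875)), (-66, np.float64(-68.5894900569351), np.float64(15.998202893202953), np.float64(-1.459807681150346))] 32.175 0.5029788261061499
```

The bar met a hard stop at about −68.7, where its home position is expected. I'll back off, lift, and check.

Run:
```python
from h import *
P=lambda y,z:[*(AX+y*EY),z]
pause(.3)
movel(P(-95,90),max_speed=40);movel(P(-95,200),max_speed=100)
w=AX-30*EX-100*EY
movep([*w,260],quat(YAW-np.pi/2));pause(.3)
d=wrist()
cv2.imwrite("pics/w3.png",cv2.resize(d["img"][30:280,60:440,::-1],None,fx=2.1,fy=2.1,interpolation=cv2.INTER_CUBIC));print(get_state()["t"])
```

```text
36.325
```

View pics/w3.png

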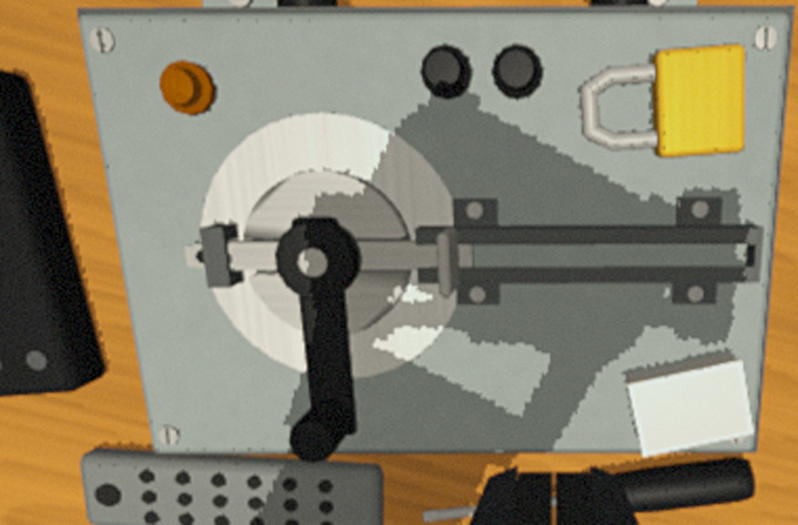

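The bar runs through the disc, and its nose shows beyond the keeper at (190,255). The thumb plate is at (447,262), and the padlock and fusebox are where they were.

```bash
python3 -c "
from workcell import *
print(close_job())"
```

```text
the job is handed in; nothing more can be done
None
```

The switch is locked off: I turned the slot into line, pushed the bar through the disc and keeper to its stop (about 16 N on the tool at most), drew the hand clear and handed the job in at about 36 s; no verdict was returned.

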